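# Clear the model bench with a board and rack the board

### The arm

A 6-joint arm with a two-finger parallel gripper is mounted at the origin on the work surface. World frame = base frame: x ahead of the robot, y to its left, z up, the work surface at z = 0. Lengths are in mm, angles in rad, forces in N, time in s.
With the tool pointing down it reaches from about 250 to 800 mm from the base axis. Payload 8.5 kg.
Tool frame: the origin (TCP) lies midway between the tips of the shut fingers; the grasp point (between the pads) lies 19 mm behind it; z points along the fingers, y is the line along which they close (so a half turn about z gives the same grasp; the last joint's range is limited). The gripper opens to 85 mm and grips with 20 to 120 N. Pads are 22 mm wide; open, the fingers measure 114 mm over their backs; the gripper's body (76 mm by 85 mm) begins 54 mm behind the grasp point. The pads swing forward as they close: fully open they stand 13 mm farther back than shut.
Start: joints at [-1.201, 0.238, -0.013, 1.319, 0, 1.571], TCP at [189.732, -489.469, 231.276] pointing down, gripper open.
Joint ranges: [-2.66, 2.66], [-1.03, 1.9], [-1.14, 1.46], [-1.82, 2.27], [-1.45, 1.34], [-3.14, 3.14]. Speed limits (rad/s): [2.22, 2.22, 2.79, 3.14, 3.14, 3.14].

### API

Orientations are given as a rotation vector (axis times angle).
In Python, from workcell import * gives the robot as it stands.
- The arm moves only by the tool drive_tool, never from a script. Its argument "increments" is a list of rows, each an object of numbers: "x", "y", "z": the shift along the tool's x, y, z in units of 25 mm (1.0 is 25 mm); "yaw": the turn about the tool's z in units of 5 degrees (1.0 is 5 degrees). A call has 1 to 12 rows; each row shifts and turns the commanded pose from where the row before left it, along the tool's axes as they then stand; what a row does not reach is not made up. A row lasts 1/8 s, in which the tool goes at most 62.5 mm and 10.7 degrees, less where a joint would pass 70% of its speed; a pose out of reach is approached as far as the arm can. A call is refused whole if a number of a shift passes 1 or a number of a turn 1, either way. A call with a gripper value outside its range is refused whole. "gripper" is the closure in counts, from 0 (fully open) to 255 (shut), set as the call begins (left out, the last holds). The fingers move at their own pace and stop on an object; "newtons" is the grip in N (left out, the last holds). Time passes only in rows, so rows that do not move let the fingers close. It gives the time, the measured TCP pose, the force, the opening and the grip force at its end, in the units of the state.
- get_obs(): the state, without advancing time (a new reading comes with each control period).
- grab_frame(name): name is "scene" or "side" or "wrist"; returns a dict with "color" (420x560x3 uint8, red, green, blue), "fx", "fy", "cx", "cy" (pixels), "view" (4x4, takes a point from world to camera coordinates); the wrist camera has in their place "hand_eye" (4x4, takes a point from camera to tool coordinates, whose origin is the TCP and whose axes are the flange's). Camera axes: x right, y up, looking along -z (the intrinsics and any distortion apply to the point x, -y, -z); pixel columns grow to the right and rows downward; lengths in mm; the calibration is good to about 2 mm. A picture is of the moment at which its call begins: read the wrist's pose just before it. There is no depth.
- close_job(): hands the job in; it is judged then, once.
The state is a dict: "time_s": time; "qpos": joint angles; "dq": joint speeds; "joint_efforts": joint torques, N m; "tool_pos": TCP position; "orientation": TCP orientation; "ft_force": force on the tool from outside, world axes, zero at the start; "wrist_torque": the same for the moment, N m; "finger_gap": finger opening in mm; "gripper_force": force on a finger pad.
Only numpy, scipy, OpenCV 4.12 (cv2) and the standard library are available. Lean on these libraries where they do the work, as an engineer would, in place of code of your own. Each camera call takes 0.05 s, during which the arm holds its last target. There are 200 camera calls.

### The job

Lift the plywood board out of its upright cradle and, holding it, use it to sweep the three loose white model houses along the bench until they are all wholly inside the three-sided wooden fence; do not touch the houses with the fingers. Then slide the board down into the slot of the empty leaning wooden stand, keeping hold of it until it is fully home, and let go. Leave the other things on the bench where they are.

Things in the scene. Friction and masses are not known exactly. Their poses are not given: they have to be found in the camera images.
- board: loose plain plywood board, 12 mm thick (its x), 160 mm wide (its y), 130 mm tall (its z), 0.15 kg; the origin is the centre of its bottom edge face. It starts standing upright in the cradle and may be used either way round
- cradle: low dark steel cradle fixed to the bench, 180 mm long (its y), 32 mm wide over its two rails (its foot 40 mm, its x), 30 mm high; between the rails is an open-ended 16 mm wide channel along y whose floor is 8 mm above the bench; origin at the centre of its underside
- block_a: loose white plaster model house, a block 40 x 60 x 35 mm (x, y, z) with a small flat 20 x 24 x 10 mm rooftop box on it, 0.09 kg; origin at the centre of its underside
- block_b: a second such white block, the same shape and size; origin at the centre of its underside
- block_c: a third such white block, the same shape and size; origin at the centre of its underside
- bay: U-shaped light wooden fence fixed to the bench, with no floor, 30 mm high, walls 12 mm thick; inside it is 200 mm wide (x from -100 to 100 mm) and 150 mm deep: the inner face of its back wall is at y = -85 mm and its open mouth at y = 65 mm, so its mouth faces its own +y; origin on the bench
- slot: slot in the empty wooden stand, leaning 30 degrees: z points up out of it, leaning to the robot; x is across it, y along it. Origin: centre of its floor, 40 mm above the bench. 15 mm wide (x), 166 mm long (y, closed ends), walls 12 mm thick up to z = 45 mm, then lips flaring to 29 mm wide at z = 57 mm; 73 mm of a seated board stands clear. Its fixed foot is 130 x 190 mm
- stand_full: the second, identical wooden stand, whose leaning slot is already taken by a fixed white panel of the board's size, its top 155 mm above the bench and 65 mm nearer the robot than the origin; origin at the underside of its foot, below the centre of its slot's floor. Not to be used
- tape: bystander: roll of brown tape lying flat, 90 mm across, 25 mm high; origin at the centre of its underside
- jar: bystander: small amber jar, 56 mm across, 65 mm high; origin at the centre of its underside
- glue: bystander: white glue bottle, 54 mm across, 150 mm high; origin at the centre of its underside
- tower: bystander: greenish resin model of two towers on a 75 mm square base, 180 mm high; origin at the centre of its underside
- cup: bystander: white cup, 72 mm across, 90 mm high; origin at the centre of its underside
- spatula: bystander: spatula lying flat, about 250 mm long, handle to its -x; origin under its middle
- cork: bystander: cork block 90 x 60 x 40 mm; origin at the centre of its underside
Mind the look-alikes: they are no part of the job. What is shaped like the part that bears slot but blue is not meant.

How it is judged (in metres and radians):
On the way, in this order (a step that is already met when the one before it is completed fails the run):
1. with the board held in the gripper, all three houses are inside the fence (x of block_a in the frame of bay between -0.1 and 0.1 m and y of block_a in the frame of bay between -0.09 and 0.048 m and height (world z) of each of block_a, block_b, block_c below 0.045 m and x of block_b in the frame of bay between -0.1 and 0.1 m and y of block_b in the frame of bay between -0.09 and 0.048 m and x of block_c in the frame of bay between -0.1 and 0.1 m and y of block_c in the frame of bay between -0.09 and 0.048 m and contact force between the fingers and board above 0.5 N), for 0.1 s.
2. the board, still held, has been slid down to within 15 mm of the floor of the empty stand's slot (x of board in the frame of slot between -0.004 and 0.004 m and y of board in the frame of slot between -0.008 and 0.008 m and z of board in the frame of slot between -0.004 and 0.015 m and angle between the z axis of board and the z axis of slot, either way round below 0.07 rad and contact force between the fingers and board above 0.5 N), for 0.1 s.
At the end, for the whole second after the job is handed in: All three houses lie inside the fence, each centre at least 17 mm past the mouth line; the board is at rest in the empty stand's slot: bottom within 5 mm of the slot floor, within 4 mm across and 8 mm along of its middle, within 4 degrees of its lean (x of block_a in the frame of bay between -0.1 and 0.1 m and y of block_a in the frame of bay between -0.09 and 0.048 m and height (world z) of each of block_a, block_b, block_c below 0.045 m and x of block_b in the frame of bay between -0.1 and 0.1 m and y of block_b in the frame of bay between -0.09 and 0.048 m and x of block_c in the frame of bay between -0.1 and 0.1 m and y of block_c in the frame of bay between -0.09 and 0.048 m and x of board in the frame of slot between -0.004 and 0.004 m and y of board in the frame of slot between -0.008 and 0.008 m and z of board in the frame of slot between -0.004 and 0.005 m and angle between the z axis of board and the z axis of slot, either way round below 0.07 rad and linear speed of each of board, block_a, block_b, block_c below 0.02 m/s); the robot touches nothing.
It fails at once if the fingers touch a house (contact force between the fingers and block_a above 1 N or contact force between the fingers and block_b above 1 N or contact force between the fingers and block_c above 1 N).
It fails at once if a bystander is moved by more than 25 mm (distance of any of tape, jar, glue, tower, cup, spatula, cork from where it was at the start of the episode above 0.025 m).
It also fails if it takes over 58 s, if anything falls off the work surface, if the arm or the gripper's body presses on something with over 40 N, if the wrist force passes 120 N, or if a joint passes its speed limit or range.

## Working session

There is one attempt and no reset: what is moved stays moved. The work goes in short steps, Python scripts to look and compute and a tool call to move; the robot and the scene stay as the last step left them, time stands still between calls to the robot, and variables do not carry over. Pictures are saved under pics/ and viewed, at most 10 in all, crops included, and the job is handed in when it is done.

Besides the shell and the picture viewer there is one more tool, called after "Emit:" as name(argument=value, ...), one argument or row to a line, values as JSON. drive_tool: Moves the arm, as the interface text tells. Its arguments: {"type":"object","properties":{"increments":{"type":"array","items":{"type":"object","properties":{"x":{"type":"number"},"y":{"type":"number"},"z":{"type":"number"},"yaw":{"type":"number"}}}},"gripper":{"type":"number"},"newtons":{"type":"number"}},"required":["increments"]}

```bash
mkdir -p pics; ls; python3 - <<'E'
from workcell import *
import cv2,numpy as np
o=get_obs();print(o)
for n in("scene","side","wrist"):
    f=grab_frame(n);cv2.imwrite(f"pics/{n}0.png",f["color"][:,:,::-1])
    print(n,{k:(np.round(v,4).tolist() if hasattr(v,'shape') else v) for k,v in f.items() if k!="color"})
E
```

```text
pics
{'time_s': 0.0, 'qpos': array([-1.20098753e+00,  2.38759085e-01, -1.42857355e-02,  1.31914765e+00,
       -2.72155522e-05,  1.57080086e+00]), 'dq': array([-1.57949071e-03, -7.02080604e-05, -2.29290252e-03,  1.10725793e-03,
       -4.86696650e-04, -5.42835688e-04]), 'joint_efforts': array([-8.14405644e-05, -5.38781977e+01,  3.46436012e+01,  1.86289754e-02,
        4.55486358e-06, -5.74802286e-06]), 'tool_pos': array([ 189.59861604, -489.12909527,  230.6767214 ]), 'orientation': array([-3.08669778e+00, -5.77331498e-01,  4.45030773e-04]), 'ft_force': array([ 0.50478001,  0.37032542, -0.02520223]), 'wrist_torque': array([ 0.00433174,  0.01473011, -0.01359578]), 'gripper_force': 0.0, 'finger_gap': 85.30122481740743}
scene {'fx': 396.8160542762629, 'fy': 396.8160542762629, 'cx': 279.88712236131516, 'cy': 212.4523105187431, 'view': [[0.1968, 0.9804, 0.009, -82.7868], [-0.7327, 0.141, 0.6658, 325.4511], [0.6515, -0.1376, 0.746, -1413.4818], [0.0, 0.0, 0.0, 1.0]]}
side {'fx': 451.02566755803275, 'fy': 451.02566755803275, 'cx': 282.7036027293464, 'cy': 212.69512192794548, 'view': [[-0.9568, -0.2906, 0.0034, 447.0614], [0.215, -0.6997, 0.6813, -145.0755], [-0.1956, 0.6526, 0.732, -1256.3809], [0.0, 0.0, 0.0, 1.0]]}
wrist {'fx': 370.71664935385627, 'fy': 370.71664935385627, 'cx': 275.1267589158771, 'cy': 213.07782698577026, 'hand_eye': [[-0.0002, 0.9559, 0.2936, 73.656], [1.0, 0.0004, -0.0007, 0.6146], [-0.0008, 0.2936, -0.9559, -142.2709], [0.0, 0.0, 0.0, 1.0]]}
```

View pics/scene0.png

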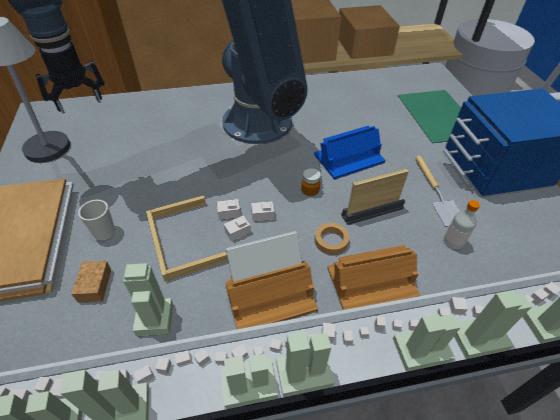

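View pics/side0.png

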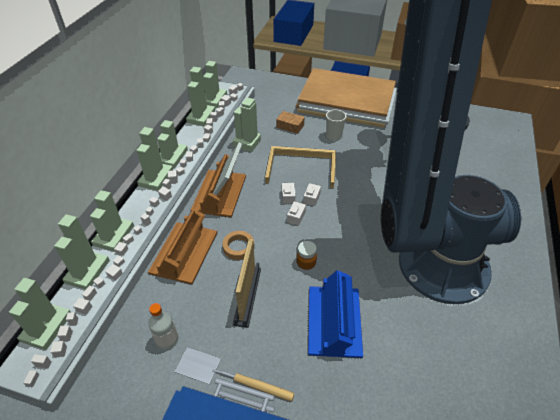

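Candidates: the empty slot is the brown stand at scene (375,275). The brown stand at (270,270) holds the white panel and the blue look-alike is at (350,150). The board is at (378,195). The loose houses are at (229,209), (263,211) and (237,228); the many small white bits in the diorama behind are not the ones. The fence is at (190,235).

```bash
python3 - <<'E'
import cv2
a=cv2.imread("pics/scene0.png")[160:320,140:430];cv2.imwrite("pics/sc.png",cv2.resize(a,None,fx=2.75,fy=2.75,interpolation=cv2.INTER_CUBIC))
a=cv2.imread("pics/side0.png")[135:335,140:350];cv2.imwrite("pics/sd.png",cv2.resize(a,None,fx=3,fy=3,interpolation=cv2.INTER_CUBIC))
E
```

```text
(no output)
```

View pics/sc.png

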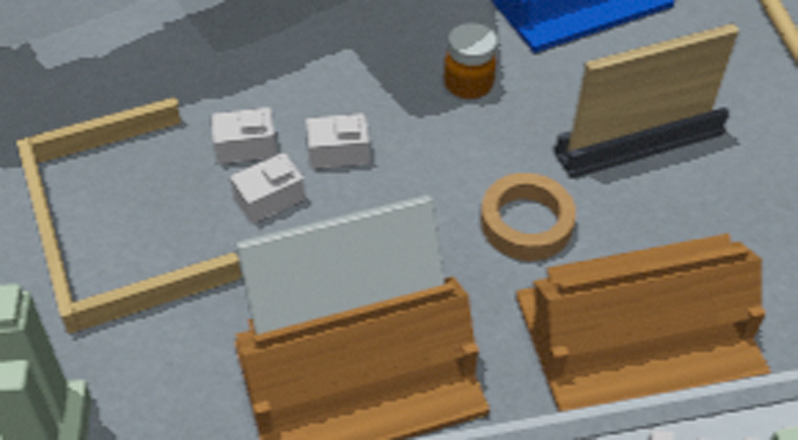

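View pics/sd.png

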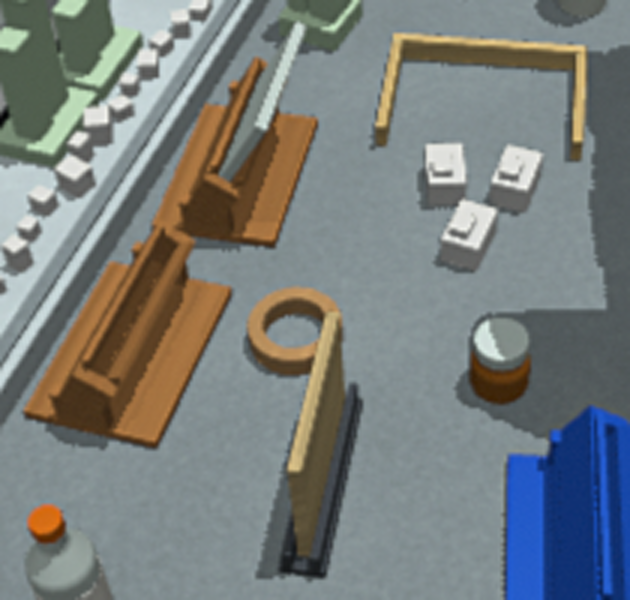

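The crops confirm it: the empty brown stand is at scene-crop (640,310), the board's top edge runs (588,65)–(735,29), and the fence mouth faces the houses. Next I triangulate.

```bash
cat > h.py <<'E'
from workcell import *
import numpy as np,cv2
from scipy.spatial.transform import Rotation as R
CAM={"scene":(396.816,279.887,212.452,np.array([[0.1968,0.9804,0.009,-82.7868],[-0.7327,0.141,0.6658,325.4511],[0.6515,-0.1376,0.746,-1413.4818]])),
"side":(451.0257,282.7036,212.6951,np.array([[-0.9568,-0.2906,0.0034,447.0614],[0.215,-0.6997,0.6813,-145.0755],[-0.1956,0.6526,0.732,-1256.3809]]))}
def ray(n,u,v):
    f,cx,cy,V=CAM[n];Rm=V[:,:3];c=-np.linalg.solve(Rm,V[:,3])
    return c,Rm.T@np.array([(u-cx)/f,-(v-cy)/f,-1])
def S(u,v):return ray("scene",140+u/2.75,160+v/2.75)
def D(u,v):return ray("side",140+u/3,135+v/3)
def tri(a,b):
    A=np.array([a[1],-b[1]]).T;t=np.linalg.lstsq(A,b[0]-a[0],rcond=None)[0]
    p=a[0]+t[0]*a[1];q=b[0]+t[1]*b[1];return np.round((p+q)/2,1),round(float(np.linalg.norm(p-q)),1)
def pl(r,z):
    c,d=r;return np.round(c+d*(z-c[2])/d[2],1)
E
python3 - <<'E'
from h import *
P={"board -y":((588,66),(333,316)),"board +y":((735,30),(296,469)),"bay bk near":((20,142),(584,46)),"bay bk far":((68,313),(397,36)),
"bay end near":((178,102),(576,143)),"cup?panel topnear":((240,243),(302,25)),"panel +y top":((431,200),(262,128)),"jar top":((473,42),(502,340)),"tape":((528,205),(295,320))}
for k,(a,b) in P.items():print(k,*tri(S(*a),D(*b)))
print("bay farend",pl(D(381,131),30))
for n,q in {"A":[(212,115),(271,109),(275,134),(215,140)],"B":[(307,118),(366,114),(370,140),(310,144)],"C":[(233,179),(285,157),(304,182),(250,206)]}.items():
    print(n,[pl(S(*p),35)[:2].tolist() for p in q])
for n,q in {"A":[(503,146),(541,152),(528,190),(492,180)],"C":[(426,145),(463,145),(466,178),(428,180)],"B":[(461,204),(496,211),(478,247),(443,237)]}.items():
    print("side",n,[pl(D(*p),35)[:2].tolist() for p in q])
print("stand foot side",[pl(D(*p),10).tolist() for p in [(113,265),(230,290),(157,443),(27,412)]])
print("stand foot scene",[pl(S(*p),10).tolist() for p in [(520,290),(560,408),(768,372)]])
print("cradle",[pl(S(*p),30).tolist() for p in [(558,150),(727,112),(572,165),(729,124)]])
E
```

```text
board -y [498.7 175.4 132.6] 0.8
board +y [476.2 328.9 132.8] 5.4
bay bk near [ 392.7 -366.6   26. ] 3.0
bay bk far [ 604.4 -322.1   24.3] 4.1
bay end near [ 365.9 -207.8   24.4] 1.6
cup?panel topnear [ 652.9 -164.2  149.3] 1.7
panel +y top [636.3  -8.2 147.4] 4.8
jar top [368.6 102.5  58.4] 4.6
tape [566.3 109.2  25.1] 1.8
bay farend [ 568.6 -159.7   30. ]
A [[402.0, -174.4], [404.9, -114.9], [439.8, -115.4], [436.5, -174.7]]
B [[424.2, -80.9], [430.0, -21.5], [465.5, -24.2], [459.5, -83.3]]
C [[490.1, -162.6], [471.7, -109.8], [506.7, -96.4], [526.0, -150.4]]
side A [[436.5, -170.3], [396.0, -173.2], [395.5, -114.6], [434.4, -117.8]]
side C [[514.6, -147.9], [477.3, -159.4], [460.8, -112.7], [497.4, -98.4]]
side B [[455.5, -75.3], [419.1, -76.2], [423.3, -23.6], [460.0, -26.3]]
stand foot side [[769.0, 84.1, 10.0], [645.3, 80.3, 10.0], [638.3, 264.9, 10.0], [764.7, 268.6, 10.0]]
stand foot scene [[649.7, 79.6, 10.0], [770.4, 79.6, 10.0], [772.1, 266.0, 10.0]]
cradle [[509.3, 157.0, 30.0], [492.2, 342.9, 30.0], [530.7, 164.6, 30.0], [508.4, 338.2, 30.0]]
```

Emit:
drive_tool(
  increments=[
    {"x": 0.9,"y": -0.97},
    {"x": 0.9,"y": -0.97},
    {"x": 0.9,"y": -0.97},
    {"x": 0.9,"y": -0.97},
    {"x": 0.9,"y": -0.97},
    {"x": 0.9,"y": -0.97},
    {"x": 0.9,"y": -0.97},
    {"x": 0.9,"y": -0.97},
    {"x": 0.9,"y": -0.97},
    {"x": 0.9,"y": -0.97},
    {"x": 0.9,"y": -0.97},
    {"x": 0.9,"y": -0.97},
  ],
  gripper=0,
)

```text
invalid input
```

Emit:
drive_tool(
  increments=[
    {"x": 0.9,"y": -0.97},
    {"x": 0.9,"y": -0.97},
    {"x": 0.9,"y": -0.97},
    {"x": 0.9,"y": -0.97},
    {"x": 0.9,"y": -0.97},
    {"x": 0.9,"y": -0.97},
    {"x": 0.9,"y": -0.97},
    {"x": 0.9,"y": -0.97},
    {"x": 0.9,"y": -0.97},
    {"x": 0.9,"y": -0.97},
    {"x": 0.9,"y": -0.97},
    {"x": 0.9,"y": -0.97},
  ],
)

```text
invalid input
```

Emit:
drive_tool(
  increments=[
    {"yaw": -1},
    {"yaw": -1},
    {"yaw": -1},
    {"yaw": -1},
    {"yaw": -1},
    {"yaw": -1},
    {"yaw": -1},
    {"yaw": -1},
    {"yaw": -1},
    {"yaw": -1},
    {"yaw": -1},
    {"yaw": -1},
  ],
)

```text
invalid input
```

Emit:
drive_tool(
  increments=[
    {"yaw": -1},
    {"yaw": -1},
    {"yaw": -1},
    {"yaw": -0.4},
    {},
  ],
)

```text
invalid input
```

```bash
cat >> h.py <<'E'
def wshot(name,crop=None):
    o=get_obs();f=grab_frame("wrist");cv2.imwrite(f"pics/{name}.png",f["color"][:,:,::-1])
    T=np.eye(4);T[:3,:3]=R.from_rotvec(o["orientation"]).as_matrix();T[:3,3]=o["tool_pos"]
    M=T@np.array(f["hand_eye"]);np.savez(f"{name}.npz",M=M);print(np.round(o["tool_pos"],1),np.round(T[:3,:3],3).tolist(),np.round(o["qpos"],2).tolist(),o["time_s"]);return f["color"],M
def wray(M,u,v):
    return M[:3,3],M[:3,:3]@np.array([(u-275.127)/370.717,-(v-213.078)/370.717,-1])
def wproj(M,p):
    q=np.linalg.inv(M)@np.append(p,1);return 275.127+370.717*q[0]/-q[2],213.078-370.717*q[1]/-q[2]
E
python3 -c "
from h import *
wshot('w1')"
```

```text
[ 189.6 -489.2  230.8] [[0.932, 0.361, -0.0], [0.361, -0.932, 0.001], [-0.0, -0.001, -1.0]] [-1.2, 0.24, -0.01, 1.32, -0.0, 1.57] 0.15
```

View pics/w1.png

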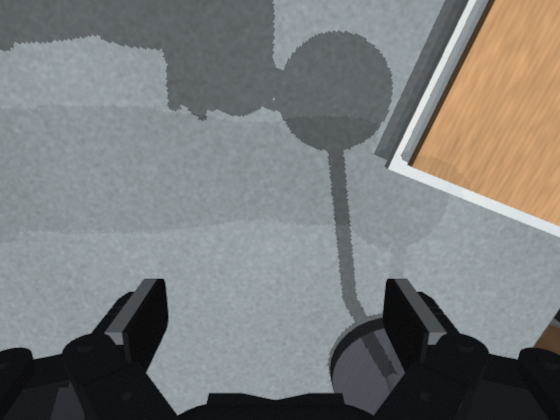

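All the calls were refused, so nothing moved; this picture only shows the start pose. Perhaps every row needs every key.

Emit:
drive_tool(
  increments=[
    {"x": 0.9,"y": -0.97,"z": 0,"yaw": 0},
    {"x": 0.9,"y": -0.97,"z": 0,"yaw": 0},
    {"x": 0.9,"y": -0.97,"z": 0,"yaw": 0},
    {"x": 0.9,"y": -0.97,"z": 0,"yaw": 0},
    {"x": 0.9,"y": -0.97,"z": 0,"yaw": 0},
    {"x": 0.9,"y": -0.97,"z": 0,"yaw": 0},
    {"x": 0.9,"y": -0.97,"z": 0,"yaw": 0},
    {"x": 0.9,"y": -0.97,"z": 0,"yaw": 0},
    {"x": 0.9,"y": -0.97,"z": 0,"yaw": 0},
    {"x": 0.9,"y": -0.97,"z": 0,"yaw": 0},
    {"x": 0.9,"y": -0.97,"z": 0,"yaw": 0},
    {"x": 0.9,"y": -0.97,"z": 0,"yaw": 0},
  ],
)

```text
time_s: 1.7
tool_pos: [336.5, -119.5, 231.3]
orientation: [3.088, 0.577, 0.0]
ft_force: [-0.1, -0.1, -0.9]
finger_gap: 85.4
gripper_force: 0.0
```

Emit:
drive_tool(
  increments=[
    {"x": 0.9,"y": -0.97,"z": 0,"yaw": 0},
    {"x": 0.9,"y": -0.97,"z": 0,"yaw": 0},
    {"x": 0.9,"y": -0.97,"z": 0,"yaw": 0},
    {"x": 0.9,"y": -0.97,"z": 0,"yaw": 0},
    {"x": 0.9,"y": -0.97,"z": 0,"yaw": 0},
    {"x": 0.9,"y": -0.97,"z": 0,"yaw": 0},
    {"x": 0.9,"y": -0.97,"z": 0,"yaw": 0},
    {"x": 0.9,"y": -0.97,"z": 0,"yaw": 0},
    {"x": 0.9,"y": -0.97,"z": 0,"yaw": 0},
    {"x": 0.9,"y": -0.97,"z": 0,"yaw": 0},
    {"x": 0.9,"y": -0.97,"z": 0,"yaw": 0},
    {"x": 0.9,"y": -0.97,"z": 0,"yaw": 0},
  ],
)

```text
time_s: 3.2
tool_pos: [493.3, 223.3, 231.6]
orientation: [-3.053, -0.639, 0.008]
ft_force: [0.2, 1.0, 0.1]
finger_gap: 85.4
gripper_force: 0.0
```

Emit:
drive_tool(
  increments=[
    {"x": 0,"y": 0,"z": 0,"yaw": -1},
    {"x": 0,"y": 0,"z": 0,"yaw": -1},
    {"x": 0,"y": 0,"z": 0,"yaw": -1},
    {"x": 0,"y": 0,"z": 0,"yaw": -1},
    {"x": 0,"y": 0,"z": 0,"yaw": -1},
    {"x": 0,"y": 0,"z": 0,"yaw": -1},
    {"x": 0,"y": 0,"z": 0,"yaw": -1},
    {"x": 0,"y": 0,"z": 0,"yaw": -1},
    {"x": 0,"y": 0,"z": 0,"yaw": -1},
    {"x": 0,"y": 0,"z": 0,"yaw": -1},
    {"x": 0,"y": 0,"z": 0,"yaw": -1},
    {"x": 0,"y": 0,"z": 0,"yaw": -1},
  ],
)

```text
time_s: 4.7
tool_pos: [492.8, 222.4, 231.6]
orientation: [-2.323, -2.082, -0.011]
ft_force: [0.4, -0.1, 0.6]
finger_gap: 85.6
gripper_force: 0.0
```

Emit:
drive_tool(
  increments=[
    {"x": 0,"y": 0,"z": 0,"yaw": -1},
    {"x": 0,"y": 0,"z": 0,"yaw": -1},
    {"x": 0,"y": 0,"z": 0,"yaw": -1},
    {"x": 0,"y": 0,"z": 0,"yaw": -0.4},
    {"x": 0,"y": 0,"z": 0,"yaw": 0},
  ],
)

```text
time_s: 5.32
tool_pos: [492.9, 222.5, 231.7]
orientation: [-1.995, -2.4, -0.016]
ft_force: [-1.0, -0.3, -0.6]
finger_gap: 85.6
gripper_force: 0.0
```

```bash
python3 -c "
from h import *
wshot('w2')"
```

```text
[492.9 222.5 231.7] [[-0.183, 0.983, -0.01], [0.983, 0.183, 0.021], [0.023, -0.006, -1.0]] [0.41, 0.27, 0.02, 1.33, 0.02, 1.8] 5.325
```

View pics/w2.png

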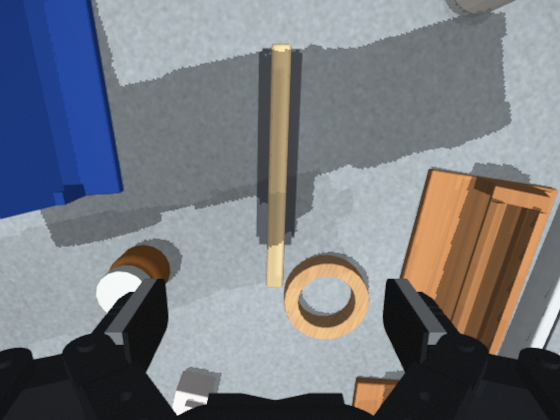

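The board's top edge runs from (281,46) to (274,286) between the dark rails. The tape is at (327,296), the jar at (135,275), and the empty brown stand at right (430–550,170–350).

```bash
python3 -c "
from h import *
M=np.load('w2.npz')['M']
a=wray(M,281,46);b=wray(M,274.5,286)
print(pl(a,138),pl(b,138))
print(tri(a,S(735,30)),tri(b,S(588,66)),tri(a,D(296,469)),tri(b,D(333,316)))
print('tape',pl(wray(M,326,298),25),'stand foot corner',pl(wray(M,432,170),10))
"
```

```text
[475.3 327.1 138. ] [500.  172.9 138. ]
(array([476.1, 329.8, 131. ]), 3.8) (array([501.1, 173.2, 136. ]), 3.0) (array([474.7, 327.5, 133.9]), 1.1) (array([502.2, 164.2, 119.4]), 1.7)
tape [565.5 112.5  25. ] stand foot corner [641.4 261.9  10. ]
```

Emit:
drive_tool(
  increments=[
    {"x": 0.5,"y": 0,"z": 0,"yaw": 0.3},
    {"x": 0.5,"y": 0,"z": 0,"yaw": 0},
    {"x": 0,"y": 0,"z": 0.75,"yaw": 0},
    {"x": 0,"y": 0,"z": 0.75,"yaw": 0},
    {"x": 0,"y": 0,"z": 0.75,"yaw": 0},
    {"x": 0,"y": 0,"z": 0.75,"yaw": 0},
    {"x": 0,"y": 0,"z": 0.75,"yaw": 0},
    {"x": 0,"y": 0,"z": 0.75,"yaw": 0},
    {"x": 0,"y": 0,"z": 0.7,"yaw": 0},
    {"x": 0,"y": 0,"z": 0,"yaw": 0},
  ],
)

```text
time_s: 6.62
tool_pos: [486.5, 249.8, 101.3]
orientation: [-2.024, -2.374, -0.012]
ft_force: [0.2, 0.8, 0.2]
finger_gap: 85.4
gripper_force: 0.0
```

Emit:
drive_tool(
  increments=[
    {"x": 0,"y": 0,"z": 0,"yaw": 0},
    {"x": 0,"y": 0,"z": 0,"yaw": 0},
    {"x": 0,"y": 0,"z": 0,"yaw": 0},
    {"x": 0,"y": 0,"z": 0,"yaw": 0},
    {"x": 0,"y": 0,"z": 0,"yaw": 0},
  ],
  gripper=255,
  newtons=50,
)

```text
time_s: 7.25
tool_pos: [487.8, 250.0, 102.8]
orientation: [-2.025, -2.375, -0.017]
ft_force: [0.7, 0.2, 3.4]
finger_gap: 11.6
gripper_force: 49.4
```

Emit:
drive_tool(
  increments=[
    {"x": 0,"y": 0,"z": -0.8,"yaw": 0},
    {"x": 0,"y": 0,"z": -0.8,"yaw": 0},
    {"x": 0,"y": 0,"z": -0.8,"yaw": 0},
    {"x": 0,"y": 0,"z": -0.8,"yaw": 0},
  ],
)

```text
time_s: 7.75
tool_pos: [487.9, 248.0, 182.7]
orientation: [-2.024, -2.374, -0.014]
ft_force: [0.3, 0.2, -1.5]
finger_gap: 11.2
gripper_force: 49.1
```

Emit:
drive_tool(
  increments=[
    {"x": -0.91,"y": -0.37,"z": 0,"yaw": 0},
    {"x": -0.91,"y": -0.37,"z": 0,"yaw": 0},
    {"x": -0.91,"y": -0.37,"z": 0,"yaw": 0},
    {"x": -0.91,"y": -0.37,"z": 0,"yaw": 0},
    {"x": -0.91,"y": -0.37,"z": 0,"yaw": 0},
    {"x": -0.91,"y": -0.37,"z": 0,"yaw": 0},
    {"x": -0.91,"y": -0.37,"z": 0,"yaw": 0},
    {"x": -0.91,"y": -0.37,"z": 0,"yaw": 0},
    {"x": -0.91,"y": -0.37,"z": 0,"yaw": 0},
    {"x": -0.91,"y": -0.37,"z": 0,"yaw": 0},
  ],
)

```text
time_s: 9.0
tool_pos: [431.1, 7.5, 176.8]
orientation: [-2.024, -2.373, -0.014]
ft_force: [0.6, 0.4, -1.8]
finger_gap: 11.5
gripper_force: 49.1
```

Emit:
drive_tool(
  increments=[
    {"x": 0,"y": 0,"z": 0,"yaw": 1},
    {"x": 0,"y": 0,"z": 0,"yaw": 1},
    {"x": 0,"y": 0,"z": 0,"yaw": 1},
    {"x": 0,"y": 0,"z": 0,"yaw": 1},
    {"x": 0,"y": 0,"z": 0,"yaw": 1},
    {"x": 0,"y": 0,"z": 0,"yaw": 1},
    {"x": 0,"y": 0,"z": 0,"yaw": 1},
    {"x": 0,"y": 0,"z": 0,"yaw": 1},
    {"x": 0,"y": 0,"z": 0,"yaw": 1},
    {"x": 0,"y": 0,"z": 0,"yaw": 1},
    {"x": 0,"y": 0,"z": 0,"yaw": 1},
    {"x": 0,"y": 0,"z": 0,"yaw": 1},
  ],
)

```text
time_s: 10.5
tool_pos: [431.3, 8.2, 176.8]
orientation: [-2.94, -1.038, 0.006]
ft_force: [-0.4, -0.1, -1.2]
finger_gap: 11.3
gripper_force: 49.1
```

Emit:
drive_tool(
  increments=[
    {"x": 0,"y": 0,"z": 0,"yaw": 1},
    {"x": 0,"y": 0,"z": 0,"yaw": 1},
    {"x": 0,"y": 0,"z": 0,"yaw": 1},
    {"x": 0,"y": 0,"z": 0,"yaw": 1},
    {"x": 0,"y": 0,"z": 0,"yaw": 1},
    {"x": 0,"y": 0,"z": 0,"yaw": 0.7},
    {"x": 0,"y": 0,"z": 0,"yaw": 0},
  ],
)

```text
time_s: 11.38
tool_pos: [431.5, 8.3, 177.0]
orientation: [-3.106, -0.288, 0.014]
ft_force: [-0.4, 0.5, -1.2]
finger_gap: 11.0
gripper_force: 49.1
```

```bash
python3 -c "
from h import *
wshot('w3')
f=grab_frame('scene')['color'][:,:,::-1];cv2.imwrite('pics/s3.png',f)
a=cv2.resize(f[160:320,140:440],None,fx=2,fy=2);w=cv2.resize(cv2.imread('pics/w3.png'),None,fx=.5,fy=.5)
c=np.zeros((320+210,600,3),np.uint8);c[:320]=a;c[320:,:280]=w;cv2.imwrite('pics/c3.png',c)"
```

```text
[431.5   8.3 177. ] [[0.983, 0.184, -0.011], [0.184, -0.983, 0.021], [-0.007, -0.023, -1.0]] [0.0, 0.11, -0.31, 1.15, 0.02, 2.96] 11.375
```

View pics/c3.png

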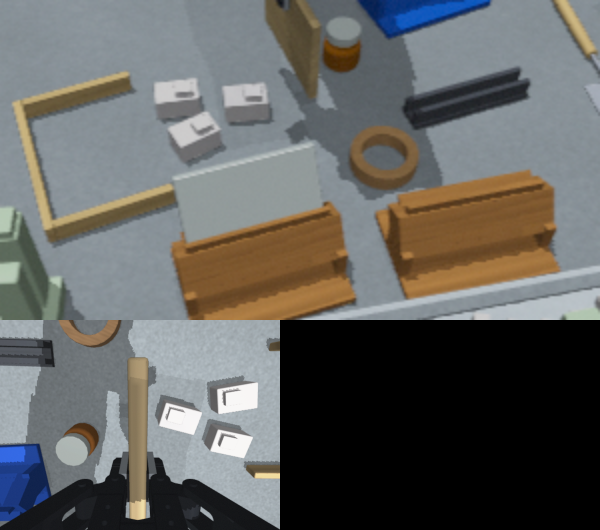

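Emit:
drive_tool(
  increments=[
    {"x": 0,"y": 0,"z": 0.75,"yaw": 0},
    {"x": 0,"y": 0,"z": 0.75,"yaw": 0},
    {"x": 0,"y": 0,"z": 0.75,"yaw": 0},
    {"x": 0,"y": 0,"z": 0.7,"yaw": 0},
    {"x": 0,"y": 0,"z": 0,"yaw": 0},
  ],
)

```text
time_s: 12.1
tool_pos: [430.8, 10.4, 103.0]
orientation: [-3.106, -0.289, 0.016]
ft_force: [0.2, -0.3, -1.5]
finger_gap: 11.6
gripper_force: 49.1
```

Emit:
drive_tool(
  increments=[
    {"x": 0,"y": 0.5,"z": -0.01,"yaw": 0},
    {"x": 0,"y": 0.5,"z": -0.01,"yaw": 0},
    {"x": 0,"y": 0.5,"z": -0.01,"yaw": 0},
    {"x": 0,"y": 0.5,"z": -0.01,"yaw": 0},
    {"x": 0,"y": 0.5,"z": -0.01,"yaw": 0},
    {"x": 0,"y": 0.5,"z": -0.01,"yaw": 0},
    {"x": 0,"y": 0.5,"z": -0.01,"yaw": 0},
    {"x": 0,"y": 0.5,"z": -0.01,"yaw": 0},
    {"x": 0,"y": 0.5,"z": -0.01,"yaw": 0},
    {"x": 0,"y": 0.5,"z": -0.01,"yaw": 0},
    {"x": 0,"y": 0.5,"z": -0.01,"yaw": 0},
    {"x": 0,"y": 0.5,"z": -0.01,"yaw": 0},
  ],
)

```text
time_s: 13.6
tool_pos: [459.8, -137.8, 103.6]
orientation: [-3.106, -0.288, 0.012]
ft_force: [-1.5, 2.1, 0.9]
finger_gap: 11.4
gripper_force: 49.3
```

```bash
python3 -c "
from h import *
wshot('w4')
f=grab_frame('scene')['color'][:,:,::-1];g=grab_frame('side')['color'][:,:,::-1]
a=cv2.resize(f[160:310,140:340],None,fx=2,fy=2);b=cv2.resize(g[125:275,190:390],None,fx=2,fy=2)
c=np.hstack([a,b]);cv2.imwrite('pics/c4.png',c)"
```

```text
[ 459.8 -137.8  103.6] [[0.983, 0.184, -0.009], [0.184, -0.983, 0.021], [-0.005, -0.023, -1.0]] [-0.3, 0.25, -0.34, 1.0, 0.02, 2.65] 13.6
```

View pics/c4.png

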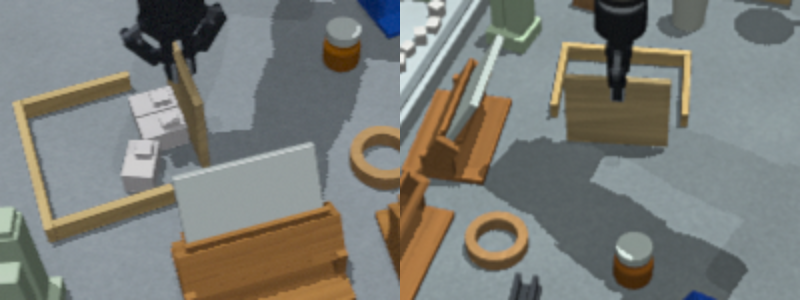

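Emit:
drive_tool(
  increments=[
    {"x": 0,"y": 0.4,"z": -0.01,"yaw": 0},
    {"x": 0,"y": 0.4,"z": -0.01,"yaw": 0},
    {"x": 0,"y": 0.4,"z": -0.01,"yaw": 0},
    {"x": 0,"y": 0.4,"z": -0.01,"yaw": 0},
    {"x": 0,"y": 0.4,"z": -0.01,"yaw": 0},
    {"x": 0,"y": 0.4,"z": -0.01,"yaw": 0},
    {"x": 0,"y": 0,"z": 0,"yaw": 0},
    {"x": 0,"y": 0,"z": 0,"yaw": 0},
  ],
)

```text
time_s: 14.75
tool_pos: [470.7, -196.0, 103.8]
orientation: [-3.106, -0.288, 0.012]
ft_force: [0.2, 0.9, -1.5]
finger_gap: 11.2
gripper_force: 49.2
```

Emit:
drive_tool(
  increments=[
    {"x": 0,"y": -0.6,"z": -0.2,"yaw": 0},
    {"x": 0,"y": -0.6,"z": -0.8,"yaw": 0},
    {"x": 0,"y": -0.6,"z": -0.8,"yaw": 0},
    {"x": 0,"y": -0.6,"z": -0.8,"yaw": 0},
    {"x": 0,"y": -0.6,"z": -0.8,"yaw": 0},
    {"x": 0,"y": -0.6,"z": -0.8,"yaw": 0},
    {"x": 0,"y": -0.6,"z": -0.8,"yaw": 0},
  ],
)

```text
time_s: 15.62
tool_pos: [452.0, -93.9, 232.2]
orientation: [-3.106, -0.289, 0.011]
ft_force: [-0.3, 0.5, -0.7]
finger_gap: 11.5
gripper_force: 49.1
```

```bash
python3 -c "
from h import *
wshot('w5')
f=grab_frame('scene')['color'][:,:,::-1];g=grab_frame('side')['color'][:,:,::-1]
a=cv2.resize(f[180:290,140:270],None,fx=3,fy=3);b=cv2.resize(g[125:235,220:350],None,fx=3,fy=3)
c=np.hstack([a,b]);cv2.imwrite('pics/c5.png',c)"
```

```text
[452.  -93.9 232.2] [[0.983, 0.185, -0.009], [0.185, -0.983, 0.021], [-0.005, -0.023, -1.0]] [-0.22, 0.14, -0.14, 1.31, 0.02, 2.74] 15.625
```

View pics/c5.png

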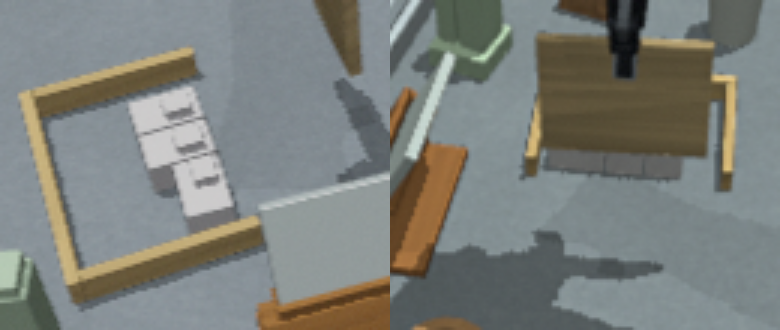

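```bash
python3 -c "
from h import *
d=lambda u,v:ray('side',220+u/3,125+v/3)
s=lambda u,v:ray('scene',140+u/3,180+v/3)
print('fence ends bottom',pl(d(530,174),0),pl(d(727,189),0),'top',pl(d(530,152),30),pl(d(728,172),30))
print('houses bottom',pl(d(555,172),0),pl(d(612,176),0),pl(d(672,178),0))
print('scene end top',pl(s(195,60),30),pl(s(190,48),30),'house top corners',pl(s(193,88),35),pl(s(233,208),35),pl(s(236,222),0))
"
```

```text
fence ends bottom [ 165.8 -295.7    0. ] [ -41.6 -334.8    0. ] top [ 171.5 -296.8   30. ] [ -34.3 -327.2   30. ]
houses bottom [ 139.9 -307.     0. ] [  79.5 -318.9    0. ] [  16.5 -335.     0. ]
scene end top [ 383.8 -207.1   30. ] [ 367.3 -210.6   30. ] house top corners [ 423.6 -211.2   35. ] [ 565.6 -188.3   35. ] [ 554.5 -188.4    0. ]
```

```bash
python3 -c "
from h import *
d=lambda u,v:ray('side',220+(u-390)/3,125+v/3)
A=pl(d(530,174),0);B=pl(d(727,189),0);print(A,B,pl(d(530,152),30),pl(d(728,172),30))
n=np.array([(A-B)[1],-(A-B)[0]])/np.linalg.norm(A-B)
for q in[(555,172),(612,176),(672,178)]:
  p=pl(d(*q),0);print(p,(p-B)[:2]@n)
print(np.degrees(np.arctan2(*(A-B)[[1,0]])))
"
```

```text
[ 573.9 -170.2    0. ] [ 362.7 -210.4    0. ] [ 574.1 -172.9   30. ] [ 363. -205.   30.]
[ 548.7 -181.2    0. ] 6.093999473083064
[ 487.3 -193.5    0. ] 6.696254962317041
[ 423.9 -209.7    0. ] 10.755758366579066
10.776818000827934
```

Emit:
drive_tool(
  increments=[
    {"x": 0,"y": 0,"z": -0.3,"yaw": -1},
    {"x": 0,"y": 0,"z": -0.3,"yaw": -1},
    {"x": 0,"y": 0,"z": -0.3,"yaw": -1},
    {"x": 0,"y": 0,"z": -0.3,"yaw": -1},
    {"x": 0,"y": 0,"z": -0.3,"yaw": -1},
    {"x": 0,"y": 0,"z": -0.3,"yaw": -1},
    {"x": 0,"y": 0,"z": -0.3,"yaw": -1},
    {"x": 0,"y": 0,"z": -0.3,"yaw": -1},
    {"x": 0,"y": 0,"z": -0.3,"yaw": -1},
    {"x": 0,"y": 0,"z": -0.3,"yaw": -1},
    {"x": 0,"y": 0,"z": -0.3,"yaw": -1},
    {"x": 0,"y": 0,"z": -0.3,"yaw": -1},
  ],
)

```text
time_s: 17.27
tool_pos: [453.2, -97.5, 320.2]
orientation: [-2.542, -1.805, -0.005]
ft_force: [0.0, -0.6, -1.1]
finger_gap: 11.3
gripper_force: 49.2
```

Emit:
drive_tool(
  increments=[
    {"x": 0,"y": 0,"z": 0,"yaw": -1},
    {"x": 0,"y": 0,"z": 0,"yaw": -1},
    {"x": 0,"y": 0,"z": 0,"yaw": -1},
    {"x": 0,"y": 0,"z": 0,"yaw": -1},
    {"x": 0.95,"y": 0.45,"z": 0,"yaw": 0},
    {"x": 0.95,"y": 0.45,"z": 0,"yaw": 0},
    {"x": 0.95,"y": 0.45,"z": 0,"yaw": 0},
    {"x": 0.95,"y": 0.45,"z": 0,"yaw": 0},
    {"x": 0.95,"y": 0.45,"z": 0,"yaw": 0},
    {"x": 0.95,"y": 0.45,"z": 0,"yaw": 0},
    {"x": 0.95,"y": 0.45,"z": 0,"yaw": 0},
  ],
)

```text
time_s: 18.65
tool_pos: [530.6, 70.3, 322.7]
orientation: [-2.194, -2.217, -0.011]
ft_force: [1.0, -0.4, -1.5]
finger_gap: 11.5
gripper_force: 49.1
```

```bash
python3 -c "
from h import *
wshot('w6')"
```

```text
[530.6  70.3 322.7] [[-0.01, 1.0, -0.011], [1.0, 0.01, 0.021], [0.021, -0.011, -1.0]] [0.12, 0.25, 0.24, 1.56, 0.02, 1.68] 18.65
```

Emit:
drive_tool(
  increments=[
    {"x": 0.95,"y": 0.45,"z": 0,"yaw": 0},
    {"x": 0.95,"y": 0.45,"z": 0,"yaw": 0},
    {"x": 0.95,"y": 0.45,"z": 0,"yaw": 0},
    {"x": 0.95,"y": 0.45,"z": 0,"yaw": 0},
    {"x": 0,"y": 0,"z": 0,"yaw": 0},
  ],
)

```text
time_s: 19.32
tool_pos: [574.8, 166.2, 323.7]
orientation: [-2.192, -2.219, -0.01]
ft_force: [-0.3, 0.1, -1.8]
finger_gap: 11.4
gripper_force: 49.1
```

```bash
python3 -c "
from h import *
wshot('w7')
a=cv2.imread('pics/w6.png');b=cv2.imread('pics/w7.png')
cv2.imwrite('pics/c7.png',np.hstack([a[:,280:],b[:,280:]]))"
```

```text
[574.8 166.2 323.7] [[-0.012, 1.0, -0.012], [1.0, 0.012, 0.021], [0.021, -0.011, -1.0]] [0.27, 0.37, 0.41, 1.61, 0.02, 1.83] 19.325
```

View pics/c7.png

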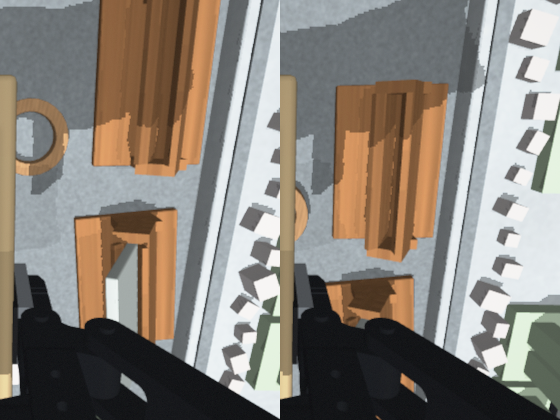

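The slot lies at w7 columns 378–415, rows 85–255. The foot corners are (335,86), (447,84), (334,237) and (433,238). The held board edge shows at the left. I take gray profiles and a model projection for accuracy.

```bash
python3 -c "
from h import *
M7=np.load('w7.npz')['M'];M6=np.load('w6.npz')['M']
print('foot -y near',tri(wray(M7,334,237),wray(M6,373,165)))
print('foot -y far',tri(wray(M7,433,238),wray(M6,479,164)))
print('cap -y',tri(wray(M7,366,248),wray(M6,415,167)),tri(wray(M7,409,260),wray(M6,456,174)))
for q in[(335,86),(447,84),(334,237),(433,238)]:print(pl(wray(M7,*q),10),end=' ')
print()
b=cv2.cvtColor(cv2.imread('pics/w7.png'),cv2.COLOR_BGR2GRAY).astype(int)
for r in(110,170,220):print(r,'c330:',b[r,330:450].tolist())
print('col392 r70:',b[70:110,392].tolist(),'r230',b[230:275,385].tolist())
def slot(X,Y,yaw,x,y,z):
    Rz=R.from_euler('z',yaw,degrees=True).as_matrix();s,c=.5,.866
    return np.array([X,Y,40])+Rz@np.array([x*c-z*s,y,x*s+z*c])
for y in(-95,-83,0,83,95):
  print(y,[tuple(np.round(wproj(M7,slot(705,174,1,x,y,z)),0)) for x,z in((-26.5,57),(-14.5,57),(-7.5,45),(0,0),(7.5,45),(14.5,57),(26.5,57))])
"
```

```text
foot -y near (array([649.3,  72.8,   3.3]), 0.8)
foot -y far (array([775.5,  77. ,  13.5]), 0.8)
cap -y (array([678.5,  80.6,  63.6]), 1.6) (array([720.8,  74.4,  78. ]), 5.7)
[639.4 261.6  10. ] [769.3 265.3  10. ] [648.6  75.   10. ] [777.5  75.6  10. ] 
110 c330: [113, 114, 115, 113, 99, 66, 69, 100, 110, 109, 108, 106, 107, 108, 108, 107, 109, 108, 107, 108, 105, 106, 106, 107, 108, 106, 106, 106, 102, 99, 99, 99, 98, 95, 97, 100, 101, 99, 99, 100, 98, 87, 75, 75, 78, 88, 99, 97, 96, 95, 94, 92, 92, 95, 101, 97, 82, 80, 80, 82, 80, 79, 80, 76, 76, 79, 83, 84, 84, 83, 76, 55, 49, 50, 57, 86, 110, 111, 109, 110, 111, 105, 94, 86, 80, 81, 81, 80, 81, 82, 82, 84, 92, 124, 150, 151, 155, 158, 160, 161, 161, 161, 160, 158, 156, 152, 151, 148, 145, 144, 142, 141, 141, 147, 158, 160, 161, 171, 169, 167]
170 c330: [109, 113, 116, 89, 60, 85, 101, 101, 100, 103, 105, 107, 107, 134, 166, 166, 164, 164, 164, 164, 164, 163, 163, 160, 160, 161, 159, 154, 155, 155, 151, 151, 158, 162, 161, 160, 140, 99, 103, 108, 108, 111, 125, 141, 141, 139, 138, 137, 135, 135, 138, 132, 112, 100, 97, 98, 99, 
[... 1974 characters left out ...]
91.0), np.float64(165.0)), (np.float64(388.0), np.float64(172.0)), (np.float64(392.0), np.float64(174.0)), (np.float64(404.0), np.float64(175.0))]
83 [(np.float64(357.0), np.float64(88.0)), (np.float64(369.0), np.float64(88.0)), (np.float64(379.0), np.float64(88.0)), (np.float64(398.0), np.float64(90.0)), (np.float64(395.0), np.float64(88.0)), (np.float64(399.0), np.float64(87.0)), (np.float64(412.0), np.float64(87.0))]
95 [(np.float64(358.0), np.float64(76.0)), (np.float64(370.0), np.float64(75.0)), (np.float64(380.0), np.float64(76.0)), (np.float64(399.0), np.float64(78.0)), (np.float64(396.0), np.float64(75.0)), (np.float64(400.0), np.float64(74.0)), (np.float64(414.0), np.float64(73.0))]
```

Emit:
drive_tool(
  increments=[
    {"x": -0.87,"y": 0.3,"z": -0.72,"yaw": 0},
    {"x": -0.87,"y": 0.3,"z": -0.72,"yaw": 0},
    {"x": -0.87,"y": 0.3,"z": -0.72,"yaw": 0},
    {"x": -0.87,"y": 0.3,"z": -0.72,"yaw": 0},
    {"x": -0.87,"y": 0.3,"z": -0.72,"yaw": 0},
    {"x": -0.87,"y": 0.3,"z": -0.72,"yaw": 0},
    {"x": -0.87,"y": 0.3,"z": -0.72,"yaw": 0},
    {"x": 0,"y": 1,"z": 0,"yaw": 0},
    {"x": 0,"y": 1,"z": 0,"yaw": 0},
  ],
)

```text
time_s: 20.5
tool_pos: [675.8, 9.7, 443.2]
orientation: [-2.201, -2.22, -0.022]
ft_force: [-81.5, 0.4, -6.2]
finger_gap: 11.4
gripper_force: 49.5
```

```bash
python3 -c "
from h import *
from scipy.optimize import least_squares
o=get_obs();print(np.round(o['qpos'],3),np.round(R.from_rotvec(o['orientation']).as_matrix()[:,2],3))
M7=np.load('w7.npz')['M']
b=cv2.cvtColor(cv2.imread('pics/w7.png'),cv2.COLOR_BGR2GRAY).astype(int)
for r in(90,150,210):print(r,b[r,245:310].tolist())
print('col280 r55',b[55:95,283].tolist())
T=np.array([574.8,166.2,323.7]);Rm=np.array([[-0.012,1.0,-0.012],[1.0,0.012,0.021],[0.021,-0.011,-1.0]])
for x in(-80,0,80):print(x,[np.round(wproj(M7,T+Rm@np.array([x,y,-36.])),1).tolist() for y in(-6,6)],[np.round(wproj(M7,T+Rm@np.array([x,y,94.])),1).tolist() for y in(-6,6)])
def slot(X,Y,yaw,x,y,z):
    Rz=R.from_euler('z',yaw,degrees=True).as_matrix();s,c=.5,.866
    return np.array([X,Y,40])+Rz@np.array([x*c-z*s,y,x*s+z*c])
F=[(-14.5,57,{110:375.5,170:372.3,220:369.5}),(-7.5,45,{110:385.7,170:382,220:379.3}),(14.5,57,{110:405,170:400.3,220:396.8}),(7.5,45,{110:400.7,170:396.3,220:392.5})]
def res(p):
    e=[]
    for x,z,d in F:
        A=np.array(wproj(M7,slot(p[0],171,p[1],x,-83,z)));B=np.array(wproj(M7,slot(p[0],171,p[1],x,83,z)))
        for r,c in d.items():e.append(A[0]+(B[0]-A[0])*(r-A[1])/(B[1]-A[1])-c)
    return e
s=least_squares(res,[710,1]);print(s.x,np.round(s.fun,1))
"
```

```text
[0.005 0.746 1.442 2.268 0.021 1.567] [-0.001  0.021 -1.   ]
90 [113, 112, 111, 111, 110, 109, 113, 116, 117, 107, 89, 101, 111, 116, 119, 128, 133, 136, 137, 140, 139, 141, 142, 143, 144, 146, 145, 148, 149, 149, 148, 151, 150, 151, 152, 152, 151, 152, 153, 153, 153, 154, 153, 152, 154, 152, 147, 144, 138, 134, 121, 102, 99, 106, 106, 107, 109, 110, 112, 113, 112, 114, 113, 112, 112]
150 [114, 115, 115, 115, 113, 111, 111, 112, 115, 115, 103, 89, 106, 113, 118, 122, 129, 132, 132, 131, 132, 131, 131, 132, 132, 132, 132, 132, 134, 134, 137, 138, 141, 143, 143, 144, 148, 148, 150, 153, 153, 155, 154, 154, 153, 149, 145, 139, 136, 125, 117, 148, 176, 176, 176, 175, 171, 170, 167, 168, 169, 171, 173, 177, 179]
210 [181, 181, 166, 125, 84, 104, 104, 106, 107, 137, 173, 147, 94, 112, 114, 119, 125, 130, 132, 131, 132, 133, 132, 132, 131, 132, 131, 132, 133, 135, 137, 139, 141, 142, 143, 146, 147, 149, 151, 154, 155, 155, 154, 154, 152, 148, 142, 138, 128, 107, 125, 164, 172, 170, 173, 173, 166, 166, 174, 177, 174, 162, 129, 94, 100]
col280 r55 [109, 110, 112, 113, 112, 111, 110, 109, 107, 105, 106, 107, 109, 110, 111, 113, 112, 112, 111, 106, 107, 129, 138, 142, 146, 149, 151, 153, 152, 152, 152, 153, 153, 152, 153, 153, 153, 152, 153, 151]
-80 [[262.9, 505.2], [293.1, 505.2]] [[268.1, 319.0], [284.5, 318.9]]
0 [[260.4, 331.5], [296.5, 331.5]] [[267.4, 214.6], [285.4, 214.6]]
80 [[256.9, 75.5], [301.5, 75.5]] [[266.6, 88.2], [286.5, 88.2]]
[713.68261338   1.74834054] [-0.2 -0.2 -0.1 -0.2 -0.2 -0.5  0.3  0.5  0.2 -0.   0.1  0.3]
```

Emit:
drive_tool(
  increments=[
    {"x": 0,"y": 0,"z": 0,"yaw": 0},
    {"x": 0,"y": -0.2,"z": 0,"yaw": 0},
    {"x": 0,"y": -0.4,"z": 0,"yaw": 0},
  ],
)

```text
time_s: 20.88
tool_pos: [658.2, 10.6, 442.2]
orientation: [-2.196, -2.218, -0.015]
ft_force: [-0.6, 0.1, -0.3]
finger_gap: 11.3
gripper_force: 51.3
```

```bash
cat > kin.py <<'E'
from h import *
D=[(.2388,-.0143,1.3191,np.hypot(189.6,489.1),230.7),(.27,.02,1.33,np.hypot(492.9,222.5),231.7),(.11,-.31,1.15,431.5,177),(.25,-.34,1.0,np.hypot(459.8,137.8),103.6),(.14,-.14,1.31,np.hypot(452,93.9),232.2),(.25,.24,1.56,np.hypot(530.6,70.3),322.7),(.37,.41,1.61,np.hypot(574.8,166.2),323.7),(.746,1.442,2.268,675.8,443.2)]
from scipy.optimize import least_squares
# xArm6-like: b=267, L1 289.5 kink atan(53.5/284.5), forearm (77.5,-342.5 ) , wrist 76 , tool t
def fk(q,p):
    j1,j2,j3=q;a,L1,k1,L2,k2,w,t,b=p
    ph=j1-j2;s=ph+j3
    return np.array([a+L1*np.sin(j1+k1)+L2*np.cos(ph+k2)+w*np.sin(s)+t*np.cos(s), b+L1*np.cos(j1+k1)-L2*np.sin(ph+k2)+w*np.cos(s)-t*np.sin(s)])
p0=np.array([0,289.5,.186,351,.2,76,270,267.])
def res(p):return np.concatenate([np.concatenate([fk(d[:3],p)-d[3:] for d in D]),(p-p0)*[.05,.1,20,.1,20,.1,.02,.1]])
s=least_squares(res,p0);P=s.x
if __name__=="__main__":
    print(np.round(P,2),np.round(s.fun[:16],1))
    o=get_obs();print(np.round(o['qpos'],3),np.round(o['ft_force'],1),np.round(o['tool_pos'],1),np.round(R.from_rotvec(o['orientation']).as_matrix()[:,2],3))
    # IK for tilted poses: s=pi/2-.5236
    for r,z in((450,450),(450,550),(500,500),(550,400),(600,350),(650,300),(650,160)):
        g=least_squares(lambda q:np.append(fk(q,P)-[r,z],200*(q[0]-q[1]+q[2]-1.0472)),[.3,.3,1.2],bounds=([-1.03,-1.14,-1.82],[1.9,1.46,2.27]));print(r,z,np.round(g.x,2),round(g.cost,2))
E
python3 kin.py
```

```text
[-2.7540e+01  5.3373e+02 -3.0000e-02  3.7937e+02 -4.0000e-02  6.9520e+01
  4.5720e+02  2.4489e+02] [-0.4 -0.1 -3.8 -4.2  7.4  3.3 -5.1  6.4  0.  -4.2  3.8 -1.6  1.1 -1.4
 -3.   2.1]
[0.006 0.633 1.192 2.137 0.021 1.567] [-0.6  0.1 -0.3] [658.2  10.6 442.2] [-0.007  0.021 -1.   ]
450 450 [-0.33 -0.2   1.18] 0.0
450 550 [-0.27  0.11  1.43] 0.0
500 500 [-0.21  0.    1.27] 0.0
550 400 [-0.14 -0.21  0.98] 0.0
600 350 [-0.04 -0.26  0.83] 0.0
650 300 [ 0.08 -0.28  0.69] 0.0
650 160 [ 0.22 -0.54  0.29] 0.0
```

Emit:
drive_tool(
  increments=[
    {"x": 0.05,"y": -0.5,"z": -0.2,"yaw": -0.2},
    {"x": 0.05,"y": -0.9,"z": -0.4,"yaw": 0},
    {"x": 0.05,"y": -0.9,"z": -0.4,"yaw": 0},
    {"x": 0.05,"y": -0.9,"z": -0.4,"yaw": 0},
    {"x": 0,"y": -0.9,"z": -0.4,"yaw": 0},
    {"x": 0,"y": -0.9,"z": -0.4,"yaw": 0},
    {"x": 0,"y": -0.9,"z": -0.4,"yaw": 0},
    {"x": 0,"y": -0.9,"z": -0.4,"yaw": 0},
    {"x": 0,"y": -0.9,"z": -0.4,"yaw": 0},
    {"x": 0,"y": -0.9,"z": -0.4,"yaw": 0},
    {"x": 0,"y": -0.4,"z": -0.2,"yaw": 0},
  ],
)

```text
time_s: 22.25
tool_pos: [434.0, 7.9, 544.5]
orientation: [-2.179, -2.24, -0.021]
ft_force: [-0.2, -0.7, -0.7]
finger_gap: 11.2
gripper_force: 51.4
```

Emit:
drive_tool(
  increments=[
    {"x": 0,"y": 0,"z": -0.3,"yaw": 0},
    {"x": 0,"y": 0,"z": -0.4,"yaw": 0},
    {"x": 0,"y": 0,"z": -0.4,"yaw": 0},
    {"x": 0,"y": 0,"z": -0.4,"yaw": 0},
    {"x": 0,"y": 0,"z": -0.4,"yaw": 0},
    {"x": 0,"y": 0,"z": -0.4,"yaw": 0},
  ],
)

```text
time_s: 23.0
tool_pos: [431.0, 7.0, 581.6]
orientation: [-2.187, -2.248, -0.039]
ft_force: [-0.2, -0.3, -0.9]
finger_gap: 11.1
gripper_force: 51.4
```

```bash
cat > st.py <<'E'
from h import *
o=get_obs();m=R.from_rotvec(o['orientation']).as_matrix()
print(np.round(o['qpos'],3),np.round(o['ft_force'],1),np.round(o['tool_pos'],1),np.round(m,3).tolist(),'tilt',np.round(np.degrees(np.arcsin(m[0,2])),1),o['time_s'],o['gripper_force'])
E
python3 st.py
```

```text
[1.000e-03 2.480e-01 9.570e-01 2.266e+00 2.100e-02 1.544e+00] [-0.2 -0.3 -0.9] [431.    7.  581.6] [[-0.028, 1.0, 0.014], [0.999, 0.027, 0.021], [0.021, 0.014, -1.0]] tilt 0.8 23.0 51.372944712638855
```

Emit:
drive_tool(
  increments=[
    {"x": 0,"y": 0,"z": -0.6,"yaw": 0},
    {"x": 0,"y": 0,"z": -0.6,"yaw": 0},
    {"x": 0,"y": 0,"z": -0.6,"yaw": 0},
    {"x": 0,"y": 0.05,"z": -0.6,"yaw": 0},
    {"x": 0,"y": 0.05,"z": -0.6,"yaw": 0},
    {"x": 0,"y": 0.05,"z": -0.6,"yaw": 0},
    {"x": 0,"y": 0.1,"z": -0.6,"yaw": 0},
    {"x": 0,"y": 0.1,"z": -0.6,"yaw": 0},
  ],
)

```text
time_s: 24.0
tool_pos: [415.7, 5.9, 612.4]
orientation: [2.152, 2.211, 0.128]
ft_force: [0.0, -0.6, -2.0]
finger_gap: 11.5
gripper_force: 51.4
```

```bash
python3 st.py
```

```text
[-2.000e-03  1.980e-01  9.900e-01  2.267e+00  2.200e-02  1.543e+00] [ 0.  -0.6 -2. ] [415.7   5.9 612.4] [[-0.028, 0.995, 0.096], [0.999, 0.026, 0.022], [0.019, 0.097, -0.995]] tilt 5.5 24.0 51.37639403343201
```

Emit:
drive_tool(
  increments=[
    {"x": 0,"y": 0.2,"z": -1,"yaw": 0},
    {"x": 0,"y": 0.2,"z": -1,"yaw": 0},
    {"x": 0,"y": 0.2,"z": -1,"yaw": 0},
    {"x": 0,"y": 0.2,"z": -1,"yaw": 0},
    {"x": 0,"y": 0.2,"z": -1,"yaw": 0},
    {"x": 0,"y": 0.2,"z": -1,"yaw": 0},
    {"x": 0,"y": 0.3,"z": -1,"yaw": 0},
    {"x": 0,"y": 0.3,"z": -1,"yaw": 0},
    {"x": 0,"y": 0.3,"z": -1,"yaw": 0},
    {"x": 0,"y": 0.3,"z": -1,"yaw": 0},
    {"x": 0,"y": 0.3,"z": -1,"yaw": 0},
    {"x": 0,"y": 0.3,"z": -1,"yaw": 0},
  ],
)

```text
time_s: 25.5
tool_pos: [398.1, 4.6, 687.1]
orientation: [2.036, 2.086, 0.343]
ft_force: [0.2, 0.4, -2.4]
finger_gap: 11.2
gripper_force: 51.4
```

```bash
python3 st.py
```

```text
[-0.007  0.125  1.131  2.267  0.025  1.543] [ 0.2  0.4 -2.4] [398.1   4.6 687.1] [[-0.027, 0.952, 0.306], [1.0, 0.021, 0.022], [0.015, 0.306, -0.952]] tilt 17.8 25.5 51.37705385684967
```

Emit:
drive_tool(
  increments=[
    {"x": 0,"y": 0.4,"z": -1,"yaw": 0},
    {"x": 0,"y": 0.4,"z": -1,"yaw": 0},
    {"x": 0,"y": 0.4,"z": -1,"yaw": 0},
    {"x": 0,"y": 0.4,"z": -1,"yaw": 0},
    {"x": 0,"y": 0.4,"z": -1,"yaw": 0},
    {"x": 0,"y": 0.4,"z": -1,"yaw": 0},
    {"x": 0,"y": 0.4,"z": -1,"yaw": 0},
    {"x": 0,"y": 0.4,"z": -1,"yaw": 0},
    {"x": 0,"y": 0.4,"z": -1,"yaw": 0},
    {"x": 0,"y": 0.4,"z": -1,"yaw": 0},
  ],
)

```text
time_s: 26.75
tool_pos: [376.9, 4.5, 752.2]
orientation: [1.927, 1.97, 0.513]
ft_force: [0.4, -0.5, -1.2]
finger_gap: 11.3
gripper_force: 51.4
```

```bash
python3 st.py
```

```text
[-0.01   0.072  1.266  2.267  0.027  1.546] [ 0.4 -0.5 -1.2] [376.9   4.5 752.2] [[-0.025, 0.878, 0.478], [1.0, 0.017, 0.022], [0.011, 0.478, -0.878]] tilt 28.5 26.75 51.3891077041626
```

Emit:
drive_tool(
  increments=[
    {"x": 0,"y": 0.4,"z": -0.8,"yaw": 0},
    {"x": 0.1,"y": 0,"z": 0.3,"yaw": 0},
    {"x": 0.27,"y": -0.07,"z": 0.9,"yaw": 0},
    {"x": 0.27,"y": -0.07,"z": 0.97,"yaw": 0},
    {"x": 0.27,"y": -0.07,"z": 0.97,"yaw": 0},
    {"x": 0.27,"y": -0.07,"z": 0.97,"yaw": 0},
    {"x": 0.27,"y": -0.07,"z": 0.97,"yaw": 0},
    {"x": 0.27,"y": -0.07,"z": 0.97,"yaw": 0},
    {"x": 0.27,"y": -0.07,"z": 0.97,"yaw": 0},
    {"x": 0.27,"y": -0.07,"z": 0.97,"yaw": 0},
    {"x": 0.27,"y": -0.07,"z": 0.97,"yaw": 0},
    {"x": 0.27,"y": -0.07,"z": 0.97,"yaw": 0},
  ],
)

```text
time_s: 28.25
tool_pos: [480.4, 79.9, 532.1]
orientation: [1.919, 1.961, 0.525]
ft_force: [0.3, -0.2, -1.7]
finger_gap: 11.3
gripper_force: 51.4
```

```bash
cat > sl.py <<'E'
from h import *
o=get_obs();m=R.from_rotvec(o['orientation']).as_matrix();t=o['tool_pos']
Rg=R.from_rotvec([-2.0245,-2.3745,-.0155]).as_matrix()
Rz=lambda a:R.from_euler('z',a,degrees=True).as_matrix()
Bg=Rz(9.1)                       # board frame at grip: x normal, y width, z up
Bt=Rg.T@Bg; off=Rg.T@(np.array([487.6,250,8])-np.array([487.8,250,102.8]))
off[1]=(Bt[:,2]*-113.8)[1]; off[0]=0+(Bt[:,2]*-113.8)[0]*0+off[0]*0
B=m@Bt;p=t+m@off
Sl=Rz(1.75)@R.from_euler('y',-30,degrees=True).as_matrix()
d=Sl.T@(p-np.array([713.7,171,40]));E=R.from_matrix(Sl.T@B).as_rotvec(degrees=True)
print('t',o['time_s'],'tcp',np.round(t,1),'bottom in slot',np.round(d,1),'rot err deg',np.round(E,2),'F',np.round(o['ft_force'],1),'grip',round(o['gripper_force'],1),'q',np.round(o['qpos'],2))
w=lambda z:np.round(m.T@(Sl@(np.array([0,0,z])-d))/25,2)
print('to z=75 (tool units)',w(75),'to 0',w(0))
E
python3 sl.py
```

```text
t 28.25 tcp [480.4  79.9 532.1] bottom in slot [ 41.3 -83.3 449.3] rot err deg [-0.9   0.29 -0.58] F [ 0.3 -0.2 -1.7] grip 51.4 q [ 0.22 -0.16  0.19  1.42 -0.08  1.74]
to z=75 (tool units) [ 3.21 -1.52 15.01] to 0 [ 3.19 -1.49 18.01]
```

Emit:
drive_tool(
  increments=[
    {"x": 0.2,"y": -0.1,"z": 0.9,"yaw": -0.1},
    {"x": 0.2,"y": -0.1,"z": 0.9,"yaw": 0},
    {"x": 0.2,"y": -0.1,"z": 0.9,"yaw": 0},
    {"x": 0.2,"y": -0.1,"z": 0.9,"yaw": 0},
    {"x": 0.2,"y": -0.1,"z": 0.9,"yaw": 0},
    {"x": 0.2,"y": -0.1,"z": 0.9,"yaw": 0},
    {"x": 0.2,"y": -0.1,"z": 0.9,"yaw": 0},
    {"x": 0.2,"y": -0.1,"z": 0.9,"yaw": 0},
    {"x": 0.2,"y": -0.1,"z": 0.9,"yaw": 0},
    {"x": 0.2,"y": -0.1,"z": 0.9,"yaw": 0},
    {"x": 0.2,"y": -0.1,"z": 0.9,"yaw": 0},
    {"x": 0.2,"y": -0.1,"z": 0.9,"yaw": 0},
  ],
)

```text
time_s: 29.75
tool_pos: [584.6, 145.0, 282.4]
orientation: [1.909, 1.969, 0.523]
ft_force: [-0.0, -0.2, -1.7]
finger_gap: 11.3
gripper_force: 51.4
```

Emit:
drive_tool(
  increments=[
    {"x": 0.2,"y": -0.1,"z": 0.9,"yaw": 0},
    {"x": 0.2,"y": -0.1,"z": 0.9,"yaw": 0},
    {"x": 0.2,"y": -0.1,"z": 0.9,"yaw": 0},
    {"x": 0.2,"y": -0.1,"z": 0.9,"yaw": 0},
    {"x": 0,"y": 0,"z": 0,"yaw": 0},
    {"x": 0,"y": 0,"z": 0,"yaw": 0},
  ],
)

```text
time_s: 30.5
tool_pos: [619.3, 166.5, 200.8]
orientation: [1.909, 1.969, 0.523]
ft_force: [0.3, 0.6, -1.5]
finger_gap: 11.7
gripper_force: 51.3
```

```bash
python3 sl.py; python3 -c "
from h import *
for n in('scene','side'):
  cv2.imwrite(f'pics/{n}8.png',grab_frame(n)['color'][:,:,::-1])
wshot('w8')
o=get_obs();m=R.from_rotvec(o['orientation']).as_matrix();t=o['tool_pos'];V={}
# predicted board +-y top corners in scene/side for check
for n in('scene','side'):
  f,cx,cy,Vm=CAM[n]
  for x in(-80,80):
    for z in (-35.5,94.5):
      p=Vm[:,:3]@(t+m@np.array([x,0,z]))+Vm[:,3];print(n,x,z,round(cx+f*p[0]/-p[2],1),round(cy-f*p[1]/-p[2],1))
"
```

```text
t 30.5 tcp [619.3 166.5 200.8] bottom in slot [-1.8 -1.  91.8] rot err deg [-0.9   0.25 -0.08] F [ 0.3  0.6 -1.5] grip 51.3 q [ 0.33  0.13 -0.39  0.56 -0.14  1.83]
to z=75 (tool units) [0.04 0.08 0.67] to 0 [0.02 0.11 3.67]
[619.5 166.5 201.5] [[-0.033, 0.87, 0.491], [0.999, 0.025, 0.022], [0.007, 0.492, -0.871]] [0.33, 0.12, -0.39, 0.56, -0.14, 1.83] 30.6
scene -80 -35.5 336.4 189.9
scene -80 94.5 340.1 244.5
scene 80 -35.5 404.9 178.3
scene 80 94.5 405.2 232.1
side -80 -35.5 221.6 180.2
side -80 94.5 203.6 206.4
side 80 -35.5 197.5 225.4
side 80 94.5 179.7 250.3
```

Emit:
drive_tool(
  increments=[
    {"x": 0.02,"y": 0.08,"z": 0.4,"yaw": 0},
    {"x": 0,"y": 0,"z": 0.4,"yaw": 0},
    {"x": 0,"y": 0,"z": 0.4,"yaw": 0},
    {"x": 0,"y": 0,"z": 0.2,"yaw": 0},
    {"x": 0,"y": 0,"z": 0.2,"yaw": 0},
    {"x": 0,"y": 0,"z": 0.2,"yaw": 0},
  ],
)

```text
time_s: 31.4
tool_pos: [643.2, 168.0, 161.8]
orientation: [1.909, 1.969, 0.523]
ft_force: [0.3, 0.2, -0.6]
finger_gap: 11.6
gripper_force: 51.4
```

```bash
python3 sl.py
```

```text
t 31.4 tcp [643.2 168.  161.8] bottom in slot [-0.5 -0.1 46. ] rot err deg [-0.9   0.26 -0.08] F [ 0.3  0.2 -0.6] grip 51.4 q [ 0.32  0.2  -0.41  0.47 -0.13  1.82]
to z=75 (tool units) [ 0.01  0.01 -1.16] to 0 [-0.01  0.04  1.84]
```

Depth 46 mm with no contact force, so I keep sliding down.

Emit:
drive_tool(
  increments=[
    {"x": 0,"y": 0.02,"z": 0.2,"yaw": 0},
    {"x": 0,"y": 0,"z": 0.2,"yaw": 0},
    {"x": 0,"y": 0,"z": 0.2,"yaw": 0},
    {"x": 0,"y": 0,"z": 0.2,"yaw": 0},
  ],
)

```text
time_s: 31.9
tool_pos: [653.5, 168.5, 144.6]
orientation: [1.909, 1.969, 0.523]
ft_force: [0.3, 0.5, -1.1]
finger_gap: 11.6
gripper_force: 51.4
```

```bash
python3 sl.py
```

```text
t 31.9 tcp [653.5 168.5 144.6] bottom in slot [-0.2  0.  25.9] rot err deg [-0.9   0.26 -0.08] F [ 0.3  0.5 -1.1] grip 51.4 q [ 0.31  0.23 -0.42  0.43 -0.13  1.82]
to z=75 (tool units) [ 0.01 -0.01 -1.96] to 0 [-0.01  0.02  1.04]
```

Emit:
drive_tool(
  increments=[
    {"x": 0,"y": 0,"z": 0.2,"yaw": 0},
    {"x": 0,"y": 0,"z": 0.2,"yaw": 0},
    {"x": 0,"y": 0,"z": 0.2,"yaw": 0},
    {"x": 0,"y": 0,"z": 0.12,"yaw": 0},
    {"x": 0,"y": 0,"z": 0.12,"yaw": 0},
    {"x": 0,"y": 0,"z": 0,"yaw": 0},
  ],
)

```text
time_s: 32.65
tool_pos: [663.7, 168.9, 126.4]
orientation: [1.909, 1.969, 0.523]
ft_force: [0.6, -0.6, -1.3]
finger_gap: 11.1
gripper_force: 51.3
```

```bash
python3 sl.py
```

```text
t 32.65 tcp [663.7 168.9 126.4] bottom in slot [-0.5  0.1  5.1] rot err deg [-0.9   0.27 -0.08] F [ 0.6 -0.6 -1.3] grip 51.3 q [ 0.31  0.26 -0.42  0.39 -0.13  1.81]
to z=75 (tool units) [ 0.01 -0.01 -2.8 ] to 0 [-0.01  0.02  0.2 ]
```

Emit:
drive_tool(
  increments=[
    {"x": 0,"y": 0,"z": 0.08,"yaw": 0},
    {"x": 0,"y": 0,"z": 0.08,"yaw": 0},
    {"x": 0,"y": 0,"z": 0.04,"yaw": 0},
    {"x": 0,"y": 0,"z": 0,"yaw": 0},
  ],
)

```text
time_s: 33.15
tool_pos: [666.0, 168.7, 122.7]
orientation: [1.909, 1.968, 0.523]
ft_force: [-2.5, -2.6, 5.5]
finger_gap: 11.3
gripper_force: 52.5
```

```bash
python3 sl.py
```

```text
t 33.15 tcp [666.  168.7 122.7] bottom in slot [-0.3 -0.2  0.7] rot err deg [-0.92  0.24 -0.1 ] F [-2.5 -2.6  5.5] grip 52.5 q [ 0.3   0.27 -0.42  0.38 -0.13  1.81]
to z=75 (tool units) [ 0.03 -0.02 -2.97] to 0 [0.01 0.01 0.03]
```

Emit:
drive_tool(
  increments=[
    {"x": 0,"y": 0,"z": 0,"yaw": 0},
    {"x": 0,"y": 0,"z": 0,"yaw": 0},
    {"x": 0,"y": 0,"z": 0,"yaw": 0},
    {"x": 0,"y": 0,"z": 0,"yaw": 0},
    {"x": 0,"y": 0,"z": -0.4,"yaw": 0},
    {"x": 0,"y": 0,"z": -0.8,"yaw": 0},
    {"x": 0,"y": 0,"z": -0.8,"yaw": 0},
    {"x": 0,"y": 0,"z": -0.8,"yaw": 0},
    {"x": 0,"y": 0,"z": -0.8,"yaw": 0},
    {"x": 0,"y": 0,"z": -0.8,"yaw": 0},
    {"x": 0,"y": 0,"z": -0.8,"yaw": 0},
    {"x": 0,"y": 0,"z": 0,"yaw": 0},
  ],
  gripper=0,
)

```text
time_s: 34.65
tool_pos: [602.5, 166.5, 237.8]
orientation: [1.907, 1.967, 0.527]
ft_force: [0.4, 0.6, -0.3]
finger_gap: 85.5
gripper_force: 0.0
```

```bash
python3 -c "
from h import *
a=grab_frame('scene')['color'].astype(int);b=grab_frame('side')['color'].astype(int)
wshot('w9')
# plywood top edge check: project seated board corners and sample colours around them
Rz=R.from_euler('z',1.75,degrees=True).as_matrix();Sl=Rz@R.from_euler('y',-30,degrees=True).as_matrix()
M=np.load('w9.npz')['M'];g=cv2.cvtColor(cv2.imread('pics/w9.png'),cv2.COLOR_BGR2GRAY).astype(int)
P=lambda x,y,z:np.array(wproj(M,np.array([713.7,171,40])+Sl@np.array([x,y,z])))
for y in(-80,0,80):print('top',y,P(-6,y,130).round(1),P(6,y,130).round(1))
u=P(0,40,130).round().astype(int);print('row',u[1],'c',u[0]-40,g[u[1],u[0]-40:u[0]+40].tolist())
e=P(0,80,130).round().astype(int);print('col',e[0],'r',e[1]-20,g[e[1]-20:e[1]+20,e[0]].tolist())
"
```

```text
[602.3 166.2 235.5] [[-0.033, 0.871, 0.491], [0.999, 0.025, 0.022], [0.007, 0.491, -0.871]] [0.34, 0.07, -0.35, 0.65, -0.14, 1.84] 34.75
top -80 [268.1 317.3] [284.5 317.3]
top 0 [267.3 212.9] [285.2 213. ]
top 80 [266.3  87.3] [286.   87.3]
row 153 c 236 [93, 94, 92, 92, 93, 91, 91, 92, 91, 90, 88, 86, 85, 87, 91, 91, 94, 88, 74, 73, 75, 75, 73, 76, 79, 78, 76, 79, 92, 107, 117, 118, 117, 119, 118, 121, 124, 129, 131, 135, 139, 138, 138, 141, 138, 119, 91, 84, 76, 63, 69, 70, 67, 70, 70, 72, 71, 89, 131, 156, 156, 156, 155, 155, 154, 148, 145, 140, 137, 134, 133, 134, 143, 143, 146, 166, 166, 150, 116, 113]
col 276 r 67 [163, 141, 105, 108, 109, 109, 125, 145, 144, 145, 146, 144, 144, 145, 146, 145, 145, 145, 145, 146, 144, 128, 85, 64, 114, 164, 192, 209, 216, 215, 215, 215, 216, 215, 215, 216, 216, 216, 216, 216]
```

```bash
python3 -c "
from h import *
g=cv2.cvtColor(cv2.imread('pics/w9.png'),cv2.COLOR_BGR2GRAY).astype(int)
for r in (100,200,300):print(r,g[r,255:295].tolist())
print(g[300:345,273].tolist())
"
```

```text
100 [75, 75, 75, 76, 77, 78, 75, 81, 109, 145, 175, 193, 194, 198, 202, 205, 207, 209, 211, 213, 214, 215, 216, 215, 213, 208, 178, 104, 90, 83, 69, 70, 72, 68, 67, 68, 64, 57, 59, 98]
200 [71, 71, 72, 71, 73, 76, 80, 78, 81, 108, 149, 172, 184, 186, 186, 184, 187, 193, 198, 203, 209, 215, 218, 218, 208, 184, 164, 88, 87, 75, 60, 72, 71, 70, 69, 68, 66, 62, 107, 149]
300 [66, 61, 59, 60, 59, 59, 60, 60, 63, 70, 108, 153, 179, 188, 188, 188, 190, 195, 201, 206, 211, 217, 220, 220, 218, 198, 155, 150, 148, 145, 142, 140, 138, 137, 135, 137, 145, 154, 153, 149]
[201, 200, 200, 200, 201, 199, 199, 198, 196, 195, 193, 193, 194, 193, 193, 193, 194, 193, 162, 92, 57, 56, 57, 59, 58, 60, 59, 60, 58, 56, 54, 54, 57, 58, 60, 60, 60, 59, 57, 55, 55, 55, 55, 56, 72]
```

```bash
python3 -c "
from workcell import *
print(close_job())"
```

```text
the job is handed in; nothing more can be done
None
```

I handed the job in at about 35 s: the three houses are swept inside the fence, and the board is fully down in the empty leaning slot and let go, as measured from the camera images and the arm pose; the judge returned no verdict.

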